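# Seat the slice stop in the hidden notch of the slicing board

### The arm

A 6-joint arm with a two-finger parallel gripper is mounted at the origin on a cart in front of the work surface, level with it; the furniture and walls round the work are solid. World frame = base frame: x ahead of the robot, y to its left, z up, the work surface at z = 0. Lengths are in m, angles in rad, forces in N, time in s.
With the tool pointing down it reaches from about 0.35 to 0.925 m from the base axis. Payload 6.4 kg.
Tool frame: the origin (TCP) lies at the very end of the fingers, on their centre line; the grasp point (between the pads) lies 19 mm behind it; z points along the fingers, y is the line along which they close (so a half turn about z gives the same grasp; the last joint's range is limited). The gripper opens to 94 mm and grips with 3 to 60 N. Pads are 16 mm wide; open, the fingers measure 119 mm over their backs; the gripper's body (75 mm by 177 mm) begins 78 mm behind the grasp point.
Start: joints at [-1.378, 0.245, 1.558, -0, 1.339, -0.174], TCP at [0.233, -0.607, 0.205] pointing down, gripper open.
Joint ranges: [-3.13, 3.13], [-1.02, 2.26], [0.13, 2.54], [-0.95, 4.09], [0.21, 2.88], [-2.74, 2.74]. Speed limits (rad/s): [2.57, 2.57, 3.14, 3.14, 3.14, 3.14].

### API

Orientations are given as a unit quaternion [w, x, y, z].
In Python, from bench import readout, imaging, sign_off gives the robot as it stands. The module is installed in compiled form; this text tells all that it offers.
- The arm moves only by the shell command python3 -m inch 'ROWS' [OPENING]. ROWS is JSON, a list that holds one entry, the list of rows, each a list of 6 numbers: the shift along the tool's x, y, z in units of 0.2 m (1.0 is 0.2 m), then the turn, a rotation vector about the tool's x, y, z in units of 45 degrees (1.0 is 45 degrees). In form: [[[x, y, z, ax, ay, az], ...]]. A call has 1 to 20 rows; each row shifts and turns the commanded pose from where the row before left it, along the tool's axes as they then stand; what a row does not reach is not made up. A row lasts 1/10 s, in which the tool goes at most 50 mm and 8.59 degrees, less where a joint would pass 70% of its speed; a pose out of reach is approached as far as the arm can. A call with a number of a shift or a turn outside -1 to 1 is refused whole. A call with a gripper value outside its range is refused whole. OPENING is the opening, from -1 (shut) to 1 (fully open), set as the call begins (- or left out, the last holds). The fingers move at their own pace and stop on an object; the grip force is fixed at half the most. Time passes only in rows, so rows that do not move let the fingers close. It gives the time, the measured TCP pose, the force, the opening and the grip force at its end, in the units of the state.
- readout.sense(): the state, without advancing time (a new reading comes with each control period).
- imaging.snapshot(name): name is "side" or "top" or "wrist"; returns (picture, depth): 400x640x3 uint8, blue, green, red; 400x640 float32, m along the optical axis (not along the pixel's ray), 0 where there is no reading.
- imaging.camera_info(name): a dict with "fx", "fy", "cx", "cy" (pixels), "rvec" (rotation vector, rad) and "tvec" (3), from world to camera coordinates, as OpenCV has them; the wrist camera has in their place "hand_eye" (4x4, takes a point from camera to tool coordinates, whose origin is the TCP and whose axes are the flange's). Camera axes: x right, y down, z forward; pixel columns grow to the right and rows downward; lengths in m; the calibration is good to about 2 mm. A picture is of the moment at which its call begins: read the wrist's pose just before it. camera_info takes no time and is no camera call.
- sign_off(): hands the job in; it is judged then, once.
The state is a dict: "clock": time; "qpos": joint angles; "dq": joint speeds; "effort": joint torques, N m; "tool_pos": TCP position; "tcp_rot": TCP orientation; "ft_force": force on the tool from outside, world axes, zero at the start; "moment": the same for the moment, N m; "grip_width": finger opening in m; "gripper_force": force on a finger pad.
Only numpy, scipy, OpenCV 4.12 (cv2) and the standard library are available. Lean on these libraries where they do the work, as an engineer would, in place of code of your own. Each camera call takes 0.05 s, during which the arm holds its last target. There are 200 camera calls.

### The job

Take the slice stop out of its storage dock and lower its tongue into either end of the long slot in the slicing board, until it rests on the bar at the slot's bottom. Then, pressing lightly and without lifting it out of the slot, slide it along the slot until the tongue drops into the hidden notch of that bar; stop there and let go, with the stop upright and its foot down on the board. Be gentle: never push the stop against the board with more than about 40 N, and leave the jar, the mug and the tin where they stand.

Things in the scene. Friction and masses are not known exactly. Their poses are not given: they have to be found in the camera images.
- board: Fixed pale wooden slicing board, 120 (its x) x 360 (its y) x 44 mm high; origin at the centre of its underside, z up. A slot 14 mm wide and 24 mm deep runs along its y axis through the middle of the top (board x = 0), from y = -120 to +120 mm; the last 60 mm at each end are solid. The slot's floor is the flat top of a wooden bar, at board z = 20 mm.
- slot_mid (a point): Middle of the slot's mouth, on the board's top (board x, y = 0, z = 44 mm), axes as the board's. The bar under the slot has one notch, 33 mm long in y, as wide as the slot, 10 mm deep. The bar is adjustable: the notch's centre lies anywhere from y = -32 to +32 mm of here and is not reported. It does not shift under light forces. At y = +95 or -95 mm the bar is always solid.
- stop: Slice stop, loose, 0.2 to 0.35 kg: upright brown wooden fence 60 (x) x 22 (y) x 50 mm on a wooden foot 70 x 44 x 10 mm, under which a steel tongue 11 (x) x 30 (y) mm sticks down 31 mm. Origin: centre of the tongue's lower end, z up (foot z = 31 to 41 mm, fence 41 to 91 mm). Origin at board z = 20 mm while it rides on the bar (foot 7 mm clear of the board), 13 mm when seated, foot on the board.
- stop_grip (a point): Place to grip the stop: middle of its fence, 72 mm above the stop's origin, axes as the stop's. Fingers close along the stop's y, across the 22 mm thickness. The tongue fits the slot when the stop's y lies along the board's y, either way round, with 1.5 mm play on each side; the play in the notch is 1.5 mm on each side too.
- dock: Fixed pale wooden storage block, 90 (x) x 62 (y) x 36 mm, origin at the centre of its underside; the stop's tongue stands in a loose pocket in its middle, the foot resting on its top. To take the stop out, lift it straight up by 40 mm or more.
- honey_jar: Bystander: glass honey jar with a red lid, 65 mm across, 100 mm high; origin at the centre of its underside.
- mug_white: Bystander: white mug, 83 x 117 x 94 mm with its handle; origin at the underside.
- tuna_tin: Bystander: flat tin, 75 mm across, 58 mm high; origin at the centre of its underside.
Not all that is in view belongs to the job. What is shaped like the stop but green or turquoise is not meant.

How it is judged:
On the way, in this order (a step that is already met when the one before it is completed fails the run):
1. the stop's tongue stands on the bar in the slot, near one end (more than 75 mm from the middle) ((y of stop in the frame of board above 0.075 m or y of stop in the frame of board below -0.075 m) and x of stop in the frame of board between -0.004 and 0.004 m and z of stop in the frame of board below 0.0235 m and contact force between stop and board above 0.5 N), for 0.1 s.
2. the tongue has dropped into the notch (z of stop in the frame of board below 0.0155 m), for 0.2 s.
At the end, for the whole second after the job is handed in: The stop stands upright (within 0.06 rad), released and at rest, with its tongue in the notch of the slot: its origin 10 to 15 mm above the board's underside, within 4 mm of the slot's middle line and within 36 mm of the board's middle along the slot (z of stop in the frame of board between 0.01 and 0.015 m and x of stop in the frame of board between -0.004 and 0.004 m and y of stop in the frame of board between -0.036 and 0.036 m and angle between stop's own z axis and vertical below 0.06 rad and linear speed of stop below 0.01 m/s); the robot touches nothing.
It fails at once if the stop is pushed against the board with more than 42 N (contact force between stop and board above 42 N).
It fails at once if over the middle part of the slot the stop is lifted out of it (or put in from above there) (x of stop in the frame of board between -0.02 and 0.02 m and y of stop in the frame of board between -0.055 and 0.055 m and z of stop in the frame of board between 0.042 and 0.07 m).
It fails at once if the jar, the mug or the tin is moved by more than 20 mm (distance of any of honey_jar, mug_white, tuna_tin from where it was at the start of the episode above 0.02 m).
It also fails if it takes over 72 s, if anything falls off the work surface, if the arm or the gripper's body presses on something with over 40 N, if the wrist force passes 120 N, or if a joint passes its speed limit or range.

## Working session

There is one attempt and no reset: what is moved stays moved. The work goes in short steps, Python scripts to look and compute and a shell command to move; the robot and the scene stay as the last step left them, time stands still between calls to the robot, and variables do not carry over. Pictures are saved under pics/ and viewed, at most 10 in all, crops included, and the job is handed in when it is done.

```bash
mkdir -p pics
cat > h.py <<'E'
import numpy as np, cv2
from bench import readout, imaging
from scipy.spatial.transform import Rotation as R
def world(name, depth, st=None):
    c=imaging.camera_info(name)
    v,u=np.mgrid[0:400,0:640]
    P=np.stack([(u-c['cx'])/c['fx']*depth,(v-c['cy'])/c['fy']*depth,depth],-1)
    if 'rvec' in c:
        Rm=cv2.Rodrigues(np.array(c['rvec'],float))[0]
        return (P-np.array(c['tvec'],float).ravel())@Rm
    H=np.array(c['hand_eye']); P=P@H[:3,:3].T+H[:3,3]
    q=st['tcp_rot']; r=R.from_quat([q[1],q[2],q[3],q[0]]).as_matrix()
    return P@r.T+np.array(st['tool_pos'])
E
python3 - <<'E'
from h import *
print(readout.sense())
for n in ['top','side']:
    p,d=imaging.snapshot(n); cv2.imwrite(f'pics/{n}0.png',p); np.savez(f'{n}0.npz',p=p,d=d,W=world(n,d))
E
```

```text
{'clock': 0.0, 'qpos': array([-1.37808442e+00,  2.45783974e-01,  1.55899869e+00, -7.37366664e-06,
        1.33871276e+00, -1.74116217e-01]), 'dq': array([ 8.28169065e-04,  1.26485018e-04, -6.63745912e-05, -7.27947158e-04,
       -1.04241972e-03, -8.67523501e-04]), 'effort': array([-2.73099868e-03, -4.15835738e+01, -3.14606702e+01,  6.84232987e-02,
        3.32681229e-02, -1.52832613e-04]), 'tool_pos': array([ 0.23300352, -0.60615854,  0.20437286]), 'tcp_rot': array([-9.51309017e-04,  9.83226142e-01,  1.82388182e-01, -1.24327126e-05]), 'ft_force': array([ 0.25125253, -0.2627924 ,  0.025121  ]), 'moment': array([ 0.03596138, -0.0671471 , -0.02965867]), 'gripper_force': 0.0, 'grip_width': 0.09438451148075395}
```

View pics/top0.png

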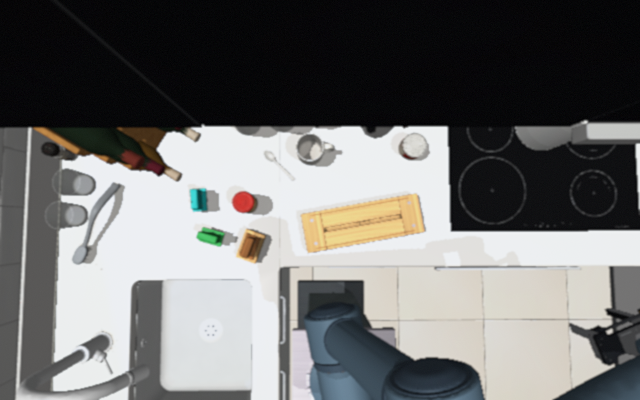

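View pics/side0.png

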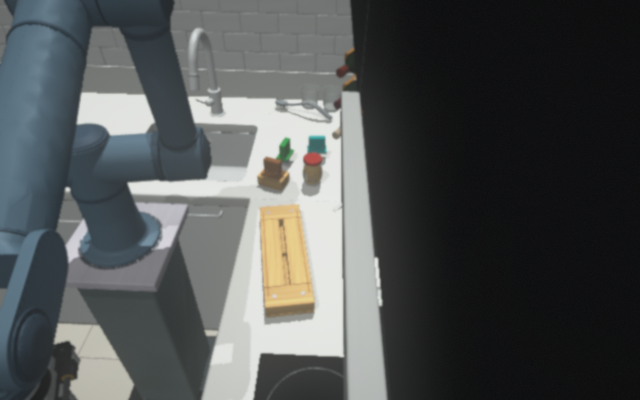

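Top view: three stop-shaped things. Brown is at (251,245), standing in a pale block, green at (210,236) and turquoise at (199,200). The brown one fits the description (brown wood, in the dock). The board is at (362,222), jar (244,202), mug (312,150), tin (413,146). The side view shows the brown stop at (273,172) and the board at (287,258).

Run:
```python
from h import *
f=np.load('top0.npz');p,W=f['p'],f['W']; hsv=cv2.cvtColor(p,cv2.COLOR_BGR2HSV)
for n,(u,v) in dict(board=(362,222),stop=(251,245),green=(210,236),jar=(244,202),mug=(312,150),tin=(413,146),tab=(280,220)).items(): print(n,W[v,u].round(3),hsv[v,u])
print('slot',W[228,325].round(3),W[216,400].round(3))
Z=W[...,2]
def rect(m,zz,name):
    pts=W[m][:,:2]; r=cv2.minAreaRect(pts.astype(np.float32)*1000); print(name,len(pts),r,cv2.boxPoints(r).round(0).tolist(), np.median(W[m][:,2]))
roi=np.zeros(Z.shape,bool); roi[185:260,295:432]=1
rect(roi&(hsv[...,1]>60)&(abs(Z-.044)<.006),.044,'board')
roi[:]=0; roi[222:268,232:270]=1
print(np.histogram(Z[roi],bins=np.arange(-.01,.14,.01)))
for a,b in [(.026,.042),(.042,.06),(.075,.13)]: 
    rect(roi&(Z>a)&(Z<b)&(hsv[...,1]>60),0,(a,b))
cv2.imwrite('pics/crop1.png',cv2.resize(p[180:280,180:280],None,fx=6,fy=6,interpolation=cv2.INTER_CUBIC))
```

```text
board [ 0.482 -0.059  0.009] [ 17 120 208]
stop [0.417 0.272 0.091] [ 13 159 101]
green [0.443 0.389 0.094] [ 68 158 182]
jar [0.54  0.291 0.101] [  1 186 200]
mug [0.708 0.096 0.013] [ 18  16 213]
tin [ 0.712 -0.21   0.055] [ 26   8 218]
tab [0.489 0.197 0.001] [ 24   6 219]
slot [0.464 0.057 0.018] [ 0.5   -0.173  0.031]
board 4220 ((480.5255126953125, -55.014404296875), (118.75833892822266, 358.0614929199219), 10.140288352966309) [[391.0, 111.0], [454.0, -242.0], [570.0, -221.0], [507.0, 132.0]] 0.04447623941921238
(array([444, 643,  15,  14, 262, 152,  17,  13,   8,  13, 157,   3,   0,
         0,   0]), array([-0.01,  0.  ,  0.01,  0.02,  0.03,  0.04,  0.05,  0.06,  0.07,
        0.08,  0.09,  0.1 ,  0.11,  0.12,  0.13,  0.14]))
(0.026, 0.042) 248 ((411.7601623535156, 284.5641784667969), (60.67008590698242, 87.93317413330078), 70.3068618774414) [[360.0, 271.0], [443.0, 241.0], [463.0, 298.0], [381.0, 328.0]] 0.036533342610111125
(0.042, 0.06) 155 ((410.7571105957031, 285.8137512207031), (43.81489944458008, 70.21676635742188), 70.76879119873047) [[370.0, 277.0], [437.0, 254.0], [451.0, 295.0], [385.0, 318.0]] 0.046494506934119315
(0.075, 0.13) 176 ((410.5278015136719, 285.5453796386719), (21.76472282409668, 60.24778747558594), 70.14891052246094) [[378.0, 286.0], [435.0, 265.0], [443.0, 286.0], [386.0, 306.0]] 0.0958259448416178
```

View pics/crop1.png

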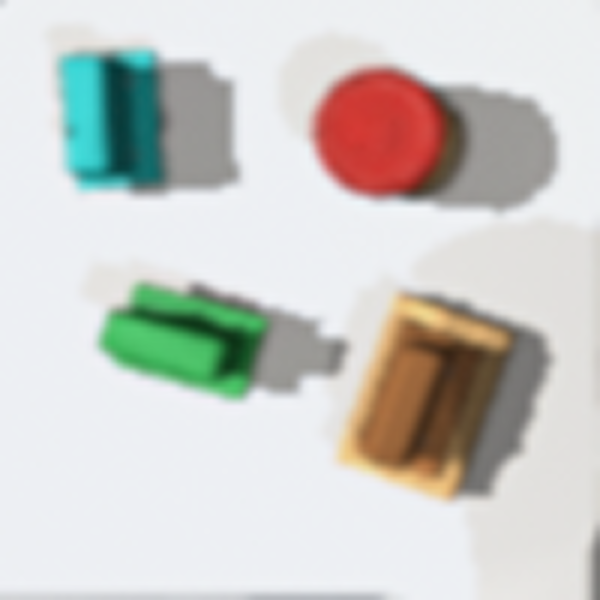

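Enlarged crop: the brown fence on its foot in the pale dock is at crop (405,400), about top pixel (247,246). That confirms it as the stop. I'll move to a point over the board and measure the slot with the wrist camera on the way.

```bash
python3 -m inch '[[[0.141,-0.101,0,0,0,0],[0.141,-0.101,0,0,0,0],[0.141,-0.101,0,0,0,0],[0.141,-0.101,0,0,0,0],[0.141,-0.101,0,0,0,0],[0.141,-0.101,0,0,0,0],[0.141,-0.101,0,0,0,0],[0.141,-0.101,0,0,0,0],[0.141,-0.101,0,0,0,0],[0.141,-0.101,0,0,0,0],[0.141,-0.101,0,0,0,0],[0.141,-0.101,0,0,0,0],[0.141,-0.101,0,0,0,0],[0.141,-0.101,0,0,0,0]]]' -0.2
python3 -m inch '[[[0.028,-0.152,-0.05,0,0,0],[0.028,-0.152,-0.05,0,0,0],[0.028,-0.152,-0.05,0,0,0],[0.028,-0.152,-0.05,0,0,0],[0.028,-0.152,-0.05,0,0,0],[0,0,0,0,0,0],[0,0,0,0,0,0]]]'
cat > slot.py <<'E'
from h import *
def slot(tag):
    s=readout.sense(); p,d=imaging.snapshot('wrist'); cv2.imwrite(f'pics/{tag}.png',p); W=world('wrist',d,s); np.savez(f'{tag}.npz',p=p,d=d,W=W); return s,p,d,W
E
python3 - <<'E'
from slot import *
s,p,d,W=slot('wb'); print(s['tool_pos'])
c=np.array([.4805,-.055]); a=np.radians(10.14)
q=W[...,:2]-c; bx=q@[np.cos(a),np.sin(a)]; by=q@[-np.sin(a),np.cos(a)]; Z=W[...,2]; ok=d>0
m=ok&(abs(bx)<.065)&(abs(by)<.19)&(abs(Z-.044)<.006); r=cv2.minAreaRect((W[m][:,:2]*1000).astype(np.float32)); print('board',m.sum(),r, np.median(Z[m]))
for lo in np.arange(-.12,.12,.02):
    k=ok&(abs(bx)<.02)&(by>lo)&(by<lo+.02)&(Z<.036)
    if k.sum(): print(round(lo+.01,3),k.sum(),'x',(bx[k].min()*1e3).round(1),(bx[k].max()*1e3).round(1),'z',np.percentile(Z[k],[2,50]).round(4))
E
```

```text
clock: 1.5
tool_pos: [0.5006, -0.1997, 0.2051]
tcp_rot: [-0.0, 0.983, 0.182, -0.0]
ft_force: [-0.6, -1.0, 0.1]
grip_width: 0.0375
gripper_force: 0.0
clock: 2.2
tool_pos: [0.4718, -0.0491, 0.2553]
tcp_rot: [0.0, 0.983, 0.183, -0.0]
ft_force: [0.3, -0.5, -0.3]
grip_width: 0.0375
gripper_force: 0.0
[ 0.47176358 -0.04910642  0.25529657]
board 20372 ((478.9198303222656, -54.577301025390625), (120.07728576660156, 359.96710205078125), 10.032959938049316) 0.04409051726464959
-0.11 142 x -9.0 3.5 z [0.0186 0.0207]
-0.09 122 x -8.7 2.0 z [0.0185 0.0204]
-0.07 124 x -8.6 2.1 z [0.0186 0.0202]
-0.05 121 x -8.8 2.3 z [0.0186 0.0203]
-0.03 130 x -8.6 2.1 z [0.0092 0.0199]
-0.01 123 x -8.6 1.0 z [0.0085 0.0104]
0.01 119 x -8.6 2.3 z [0.0092 0.0199]
0.03 126 x -8.5 2.6 z [0.0189 0.0204]
0.05 128 x -8.4 2.6 z [0.0188 0.0205]
0.07 127 x -8.5 2.5 z [0.0187 0.0202]
0.09 127 x -8.3 2.7 z [0.0187 0.0205]
0.11 131 x -8.4 2.7 z [0.0187 0.0205]
```

View pics/wb.png

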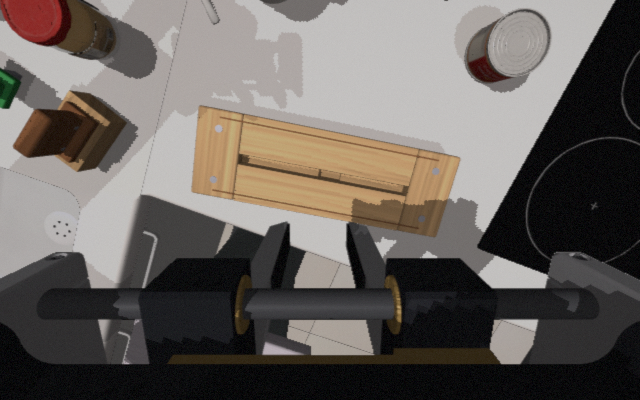

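The wrist view shows the board with its slot running from (240,160) to (410,188), and a step in the floor near (320,172). The dock with the stop is at (70,130), the tin at (510,45) and the jar at (60,25). I'll get finer numbers from the same frame.

Run:
```python
from h import *
f=np.load('wb.npz');p,d,W=f['p'],f['d'],f['W'];hsv=cv2.cvtColor(p,cv2.COLOR_BGR2HSV)
c=np.array([.4789,-.0546]); a=np.radians(10.03)
q=W[...,:2]-c; bx=q@[np.cos(a),np.sin(a)]; by=q@[-np.sin(a),np.cos(a)]; Z=W[...,2]; ok=(d>0)
t=ok&(abs(Z-.044)<.003)
for lo in np.arange(-.12,.12,.03):
    k=t&(by>lo)&(by<lo+.03); print(round(lo+.015,3),'top edges',np.percentile(bx[k&(bx<0)&(bx>-.02)],98)*1e3,np.percentile(bx[k&(bx>0)&(bx<.02)],2)*1e3)
k=ok&(abs(bx)<.008)&(Z<.014)&(abs(by)<.1); print('notch y',np.percentile(by[k],[1,50,99]))
k=ok&(abs(bx)<.008)&(Z<.036)&(abs(by)<.2); print('slot y',np.percentile(by[k],[.5,99.5]))
roi=(W[...,0]>.34)&(W[...,0]<.48)&(W[...,1]>.22)&(W[...,1]<.34)&ok
for lo,hi in [(.03,.041),(.0425,.05),(.09,.1)]:
    m=roi&(Z>lo)&(Z<hi)&(hsv[...,1]>50); r=cv2.minAreaRect((W[m][:,:2]*1000).astype(np.float32)); print(lo,m.sum(),r)
```

```text
-0.105 top edges -6.799303952291516 7.639039196049798
-0.075 top edges -6.823693308642696 7.665493628384803
-0.045 top edges -6.755614540152013 7.688061556989507
-0.015 top edges -6.919780194595611 7.665115157095247
0.015 top edges -6.822963904954993 7.568039351217591
0.045 top edges -6.780116678338198 7.726092941263177
0.075 top edges -6.709502375963474 7.6191761873224975
0.105 top edges -6.7898951289527805 7.44232737378802
notch y [-0.0254724  -0.00934831  0.00659189]
slot y [-0.12047992  0.1988432 ]
0.03 1280 ((410.2894592285156, 284.9190368652344), (63.33366775512695, 90.85796356201172), 70.08724975585938)
0.0425 817 ((410.7270202636719, 284.6261901855469), (44.864288330078125, 70.63087463378906), 69.4090805053711)
0.09 1078 ((410.6828308105469, 283.4451599121094), (22.603641510009766, 60.141685485839844), 70.1388168334961)
```

```bash
python3 -m inch '[[[0.026,-0.139,0,0,0,0],[0.026,-0.139,0,0,0,0],[0.026,-0.139,0,0,0,0],[0.026,-0.139,0,0,0,0],[0.026,-0.139,0,0,0,0],[0.026,-0.139,0,0,0,0],[0.026,-0.139,0,0,0,0],[0.026,-0.139,0,0,0,0],[0.026,-0.139,0,0,0,0],[0.026,-0.139,0,0,0,0],[0.026,-0.139,0,0,0,0],[0.026,-0.139,0,0,0,0]]]' 0.1 | head -3
python3 -m inch '[[[0,0,0,0,0,-0.182],[0,0,0,0,0,-0.182],[0,0,0,0,0,-0.182],[0,0,0,0,0,-0.182],[0,0,0,0,0,-0.182],[0,0,0,0,0,-0.182],[0,0,0,0,0,-0.182],[0,0,0,0,0,-0.182],[0,0,0,0,0,-0.182],[0,0,0,0,0,-0.182],[0,0,0,0,0,-0.182],[0,0,0,0,0,-0.182],[0,0,0,0,0,-0.182],[0,0,0,0,0,-0.182],[0,0,0,0,0,-0.182],[0,0,0,0,0,-0.182],[0,0,0,0,0,-0.182],[0,0,0,0,0,0],[0,0,0,0,0,0]]]'
cat > ax.py <<'E'
import sys
from h import *
# world target offset -> tool units: x y z yaw_of_tool_x(deg)
s=readout.sense(); q=s['tcp_rot']; r=R.from_quat([q[1],q[2],q[3],q[0]]).as_matrix()
t=np.array([float(v) for v in sys.argv[1:4]]); yaw=np.degrees(np.arctan2(r[1,0],r[0,0]))
print('tcp',np.round(s['tool_pos'],4),'yaw',round(yaw,2),'tilt',np.degrees(np.arccos(-r[2,2])).round(2),'F',np.round(s['ft_force'],1),'w',round(s['grip_width'],4),'j6',s['qpos'][5].round(2))
print('shift units',((t-s['tool_pos'])@r/.2).round(4),'turn units',round(-(float(sys.argv[4])-yaw)/45,4))
E
python3 ax.py .4105 .2845 .12 160.1
```

```text
clock: 3.45
tool_pos: [0.4108, 0.2846, 0.2545]
tcp_rot: [0.0, 0.983, 0.181, -0.001]
clock: 5.35
tool_pos: [0.4109, 0.2839, 0.2548]
tcp_rot: [-0.0, 0.174, 0.985, -0.0]
ft_force: [-0.4, 0.4, -0.5]
grip_width: 0.0517
gripper_force: 0.0
tcp [0.4109 0.2839 0.2548] yaw 160.0 tilt 0.07 F [-0.4  0.4 -0.5] w 0.0517 j6 -0.84
shift units [0.0024 0.0029 0.6739] turn units -0.0022
```

```bash
python3 -m inch '[[[0.0024,0.0029,0.1,0,0,0],[0,0,0.1,0,0,0],[0,0,0.1,0,0,0],[0,0,0.1,0,0,0],[0,0,0.1,0,0,0],[0,0,0.1,0,0,0],[0,0,0.1,0,0,0],[0,0,0.1,0,0,0],[0,0,0.1,0,0,0],[0,0,0.04,0,0,0],[0,0,0.044,0,0,0],[0,0,0,0,0,0],[0,0,0,0,0,0]]]'
python3 -m inch '[[[0,0,0,0,0,0],[0,0,0,0,0,0],[0,0,0,0,0,0],[0,0,0,0,0,0],[0,0,0,0,0,0],[0,0,0,0,0,0],[0,0,0,0,0,0],[0,0,0,0,0,0]]]' -1
```

```text
clock: 6.65
tool_pos: [0.4107, 0.2854, 0.0593]
tcp_rot: [0.0, 0.172, 0.985, 0.0]
ft_force: [0.7, 0.7, -0.2]
grip_width: 0.0521
gripper_force: 0.0
clock: 7.45
tool_pos: [0.4103, 0.2851, 0.0589]
tcp_rot: [0.0, 0.171, 0.985, -0.0]
ft_force: [-2.1, -3.3, 6.1]
grip_width: 0.0221
gripper_force: 30.0
```

```bash
python3 -m inch '[[[0,0,-0.04,0,0,0],[0,0,-0.06,0,0,0],[0,0,-0.1,0,0,0],[0,0,-0.1,0,0,0],[0,0,-0.1,0,0,0],[0,0,-0.1,0,0,0],[0,0,0,0,0,0],[0,0,0,0,0,0]]]'
python3 ax.py .4628 .0389 .16 190.03
python3 - <<'E'
from slot import *
# target for by=+0.095 at new board est
a=np.radians(10.03); print(np.array([.4793,-.0546])+.095*np.array([-np.sin(a),np.cos(a)]))
p,d=imaging.snapshot('top');W=world('top',d);Z=W[...,2];hsv=cv2.cvtColor(p,cv2.COLOR_BGR2HSV)
slot('wg')
p,d=imaging.snapshot('side');cv2.imwrite('pics/side1.png',cv2.resize(p[100:250,200:400],None,fx=4,fy=4))
E
```

```text
clock: 8.25
tool_pos: [0.4101, 0.2853, 0.1586]
tcp_rot: [0.0, 0.172, 0.985, 0.0]
ft_force: [-0.2, 0.4, -3.4]
grip_width: 0.0217
gripper_force: 30.0
tcp [0.4101 0.2853 0.1586] yaw 160.25 tilt 0.04 F [-0.2  0.4 -3.4] w 0.0217 j6 -0.85
shift units [-0.6643 -1.0706 -0.0072] turn units -0.6618
[0.46275444 0.03894809]
```

View pics/side1.png

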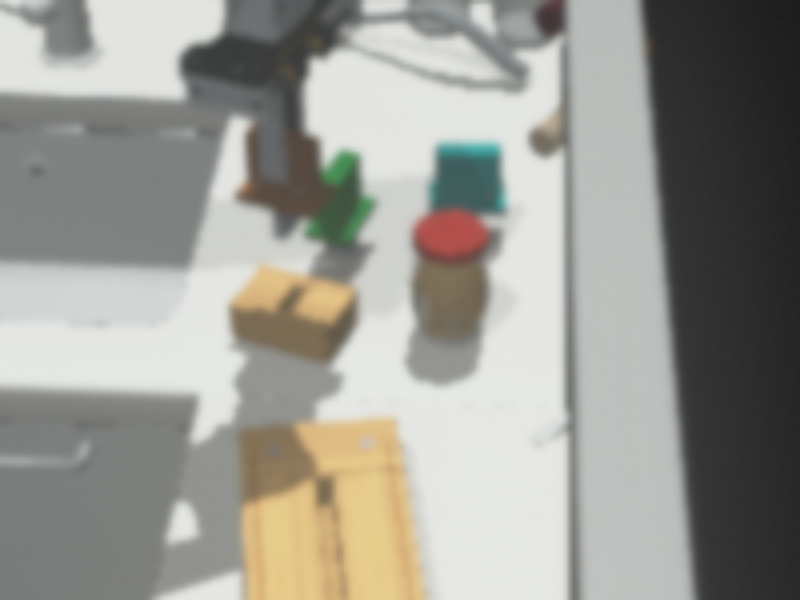

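The side crop shows the stop held clear at (280,180), the empty dock at (293,300) and the jar untouched.

```bash
python3 -m inch '[[[-0.066,-0.107,0,0,0,0],[-0.066,-0.107,0,0,0,0],[-0.066,-0.107,0,0,0,0],[-0.066,-0.107,0,0,0,0],[-0.066,-0.107,0,0,0,0],[-0.066,-0.107,0,0,0,0],[-0.066,-0.107,0,0,0,0],[-0.066,-0.107,0,0,0,0],[-0.066,-0.107,0,0,0,0],[-0.066,-0.107,0,0,0,0],[0,0,0,0,0,-0.1655],[0,0,0,0,0,-0.1655],[0,0,0,0,0,-0.1655],[0,0,0,0,0,-0.1655],[0,0,0,0,0,0],[0,0,0,0,0,0],[0,0,0,0,0,0]]]'
python3 ax.py .4621 .0388 .11 190.03
python3 - <<'E'
from slot import *
s,p,d,W=slot('wg2')
E
```

```text
clock: 10.1
tool_pos: [0.4619, 0.0393, 0.1582]
tcp_rot: [-0.0, -0.087, 0.996, 0.0]
ft_force: [0.6, 0.2, -3.1]
grip_width: 0.0217
gripper_force: 30.0
tcp [0.4619 0.0393 0.1582] yaw -170.07 tilt 0.04 F [ 0.6  0.2 -3.1] w 0.0217 j6 -1.9
shift units [-0.0009 -0.0027  0.2412] turn units -8.0021
```

View pics/wg2.png

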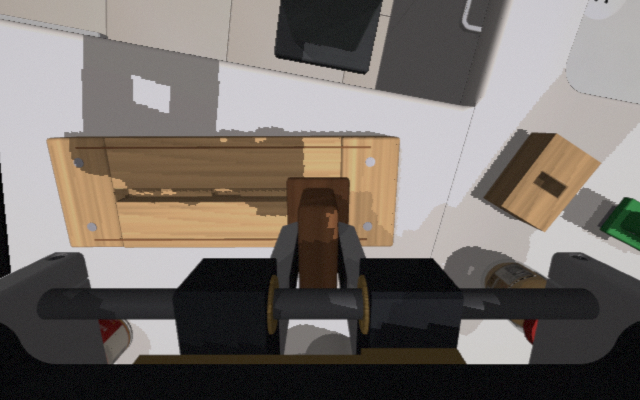

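The wrist view shows the stop held over the +y end of the board, with its foot edge at (288–349,178) and the slot at row ~195. I'll measure the stop against the slot in this same frame.

Run:
```python
from h import *
f=np.load('wg2.npz');p,d,W=f['p'],f['d'],f['W']
c=np.array([.4793,-.0546]); a=np.radians(10.03)
q=W[...,:2]-c; bx=q@[np.cos(a),np.sin(a)]; by=q@[-np.sin(a),np.cos(a)]; Z=W[...,2]; ok=(d>0)
v,u=np.mgrid[0:400,0:640]
t=ok&(abs(Z-.044)<.003)
for lo in [-.11,-.08,-.05,-.02,.01,.03]:
    k=t&(by>lo)&(by<lo+.03); print(lo,'edges',np.percentile(bx[k&(bx<0)&(bx>-.02)],98)*1e3,np.percentile(bx[k&(bx>0)&(bx<.02)],2)*1e3)
r=ok&(u>270)&(u<370)&(v>165)&(v<350)
print(np.histogram(Z[r],bins=np.arange(.04,.22,.01)))
for n,zl,zh in [('foot',.138,.153),('fence',.16,.205)]:
    k=r&(Z>zl)&(Z<zh)&(abs(by-.095)<.03); print(n,k.sum(),'bx',np.percentile(bx[k],[.5,1,3,50])*1e3,'by',np.percentile(by[k],[1,50,99])*1e3,'Z',np.percentile(Z[k],[2,50,98]))
k=r&(Z>.14)&(Z<.15)&(v<200); 
for uu in (295,320,343):
    kk=k&(abs(u-uu)<3); print(uu,'edge',bx[kk].min()*1e3)
```

```text
-0.11 edges -7.711757038905479 6.6401994153164
-0.08 edges -7.6561407750031485 6.618205035479326
-0.05 edges -7.615179752581815 6.627069976897732
-0.02 edges -7.52813859596844 6.720367966920834
0.01 edges -7.268606455914609 6.674134968327251
0.03 edges -7.193086950944024 6.693658784160368
(array([3057,    0,    0,    0,    0,    0,    0,    0,    0,   58, 1517,
         97,  245,  352,  432, 3714,  489]), array([0.04, 0.05, 0.06, 0.07, 0.08, 0.09, 0.1 , 0.11, 0.12, 0.13, 0.14,
       0.15, 0.16, 0.17, 0.18, 0.19, 0.2 , 0.21]))
foot 1587 bx [-36.18221567 -36.12683452 -36.04328199 -28.11713844] by [ 73.67569007  95.80005711 117.12456166] Z [0.13900899 0.14539499 0.14710047]
fence 4964 bx [-31.21918489 -31.16945175 -31.05380138  -9.95184573] by [ 73.59499467  95.16526383 117.25487414] Z [0.16495978 0.1950232  0.2029725 ]
295 edge -36.23694094619149
320 edge -36.18158157829937
343 edge -36.06811815878525
```

```bash
python3 -m inch '[[[-0.003,0,0.06,0,0,0],[0,0,0.06,0,0,0],[0,0,0.06,0,0,0],[0,0,0.05,0,0,0],[0,0,0.03,0,0,0],[0,0,0.015,0,0,0],[0,0,0,0,0,0],[0,0,0,0,0,0]]]'
python3 -m inch '[[[0,0,0.02,0,0,0],[0,0,0.015,0,0,0],[0,0,0.01,0,0,0],[0,0,0.01,0,0,0],[0,0,0,0,0,0]]]'
```

```text
clock: 10.95
tool_pos: [0.4631, 0.0392, 0.1041]
tcp_rot: [0.0, -0.087, 0.996, -0.0]
ft_force: [0.4, 0.7, -2.4]
grip_width: 0.0219
gripper_force: 30.0
clock: 11.45
tool_pos: [0.4624, 0.0394, 0.0923]
tcp_rot: [-0.0, -0.087, 0.996, 0.0]
ft_force: [0.7, 1.0, -3.1]
grip_width: 0.022
gripper_force: 30.0
```

The tongue is in the slot mouth with no contact force. I'll go on lowering.

```bash
python3 -m inch '[[[0,0,0.02,0,0,0],[0,0,0.02,0,0,0],[0,0,0.02,0,0,0],[0,0,0.015,0,0,0],[0,0,0,0,0,0]]]'
python3 -m inch '[[[0,0,0.008,0,0,0],[0,0,0.007,0,0,0],[0,0,0,0,0,0],[0,0,0,0,0,0]]]'
```

```text
clock: 11.95
tool_pos: [0.4622, 0.0394, 0.077]
tcp_rot: [-0.001, -0.087, 0.996, 0.0]
ft_force: [0.1, 0.0, -2.9]
grip_width: 0.0215
gripper_force: 30.0
clock: 12.35
tool_pos: [0.4627, 0.0393, 0.0747]
tcp_rot: [0.0, -0.087, 0.996, -0.0]
ft_force: [-0.1, -0.3, -3.2]
grip_width: 0.0221
gripper_force: 30.0
```

```bash
python3 -m inch '[[[0,0,0.005,0,0,0],[0,0,0,0,0,0],[0,0,0,0,0,0]]]' | sed -n '1,2p;4p'
python3 -m inch '[[[0,0,0.004,0,0,0],[0,0,0,0,0,0],[0,0,0,0,0,0]]]'| sed -n '1,2p;4p'
```

```text
clock: 12.65
tool_pos: [0.463, 0.0393, 0.0739]
ft_force: [-0.3, 0.2, -1.7]
clock: 12.95
tool_pos: [0.4631, 0.0393, 0.0739]
ft_force: [-2.3, -0.0, 5.0]
```

Contact is about 8 N on the bar, so step 1 is met. Next I slide along -tool y, toward the notch seen near board y ≈ -9 mm.

```bash
python3 -m inch '[[[0,-0.012,0,0,0,0],[0,-0.025,0,0,0,0],[0,-0.025,0,0,0,0],[0,-0.025,0,0,0,0],[0,-0.025,0,0,0,0],[0,-0.025,0,0,0,0],[0,0,0,0,0,0]]]'
python3 ax.py .481 -.064 .0732 190.03
```

```text
clock: 13.65
tool_pos: [0.4684, 0.0126, 0.0739]
tcp_rot: [0.001, -0.087, 0.996, 0.001]
ft_force: [-0.5, 3.6, 6.0]
grip_width: 0.0214
gripper_force: 30.0
tcp [0.4684 0.0126 0.0739] yaw -170.02 tilt 0.12 F [-0.5  3.6  6. ] w 0.0214 j6 -1.96
shift units [ 0.0044 -0.3881  0.0029] turn units -8.001
```

```bash
python3 -m inch '[[[0,-0.025,0,0,0,0],[0,-0.025,0,0,0,0],[0,-0.025,0,0,0,0],[0,-0.025,0,0,0,0],[0,-0.025,0,0,0,0],[0,-0.025,0,0,0,0],[0,-0.025,0,0,0,0],[0,-0.025,0,0,0,0],[0,-0.025,0,0,0,0],[0,-0.025,0,0,0,0],[0,-0.025,0,0,0,0],[0,-0.025,0,0,0,0],[0,-0.02,0,0,0,0],[0,0,0,0,0,0]]]'
python3 ax.py .481 -.064 .0732 190.03
```

```text
clock: 15.05
tool_pos: [0.4793, -0.05, 0.0738]
tcp_rot: [0.001, -0.087, 0.996, 0.001]
ft_force: [-1.2, 5.2, 7.1]
grip_width: 0.0216
gripper_force: 30.0
tcp [ 0.4793 -0.05    0.0738] yaw -170.02 tilt 0.14 F [-1.2  5.2  7.1] w 0.0216 j6 -2.09
shift units [ 0.0036 -0.0707  0.0029] turn units -8.0011
```

```bash
python3 -m inch '[[[0,-0.012,0,0,0,0],[0,-0.012,0,0,0,0],[0,-0.012,0,0,0,0],[0,-0.012,0,0,0,0],[0,0,0,0,0,0]]]'| sed -n '1,2p;4p'
python3 -m inch '[[[0,-0.006,0,0,0,0],[0,-0.006,0,0,0,0],[0,0,0,0,0,0]]]'| sed -n '1,2p;4p'
python3 ax.py .481 -.064 .0732 190.03
```

```text
clock: 15.55
tool_pos: [0.4808, -0.0591, 0.0737]
ft_force: [-1.1, 5.6, 6.7]
clock: 15.85
tool_pos: [0.4811, -0.0616, 0.0735]
ft_force: [0.1, 4.6, 5.3]
tcp [ 0.4811 -0.0616  0.0735] yaw -169.99 tilt 0.12 F [0.1 4.6 5.3] w 0.0219 j6 -2.11
shift units [ 0.0027 -0.0117  0.0014] turn units -8.0005
```

```bash
python3 -m inch '[[[0,-0.006,0,0,0,0],[0,0,0,0,0,0]]]'| sed -n '1,2p;4p'
python3 -m inch '[[[0,-0.005,0,0,0,0],[0,0,0,0,0,0]]]'| sed -n '1,2p;4p'
```

```text
clock: 16.05
tool_pos: [0.4805, -0.064, 0.0723]
ft_force: [-0.7, -0.4, -2.8]
clock: 16.25
tool_pos: [0.4806, -0.0649, 0.0722]
ft_force: [0.3, 0.2, -3.1]
```

The contact force is gone and the tool sank, so the tongue is over the notch. I'll lower it.

```bash
python3 -m inch '[[[0,0,0.007,0,0,0],[0,0,0.007,0,0,0],[0,0,0,0,0,0]]]'| sed -n '1,2p;4p'
python3 -m inch '[[[0,0,0.006,0,0,0],[0,0,0.005,0,0,0],[0,0,0,0,0,0],[0,0,0,0,0,0]]]'| sed -n '1,2p;4p'
```

```text
clock: 16.55
tool_pos: [0.4808, -0.0646, 0.0697]
ft_force: [0.5, -0.9, -2.8]
clock: 16.95
tool_pos: [0.4811, -0.0647, 0.0679]
ft_force: [1.2, -0.5, -2.9]
```

```bash
python3 -m inch '[[[0,0,0.005,0,0,0],[0,0,0,0,0,0],[0,0,0,0,0,0]]]'| sed -n '1,2p;4p'
python3 -m inch '[[[0,0,0.004,0,0,0],[0,0,0,0,0,0],[0,0,0,0,0,0]]]'| sed -n '1,2p;4p'
```

```text
clock: 17.25
tool_pos: [0.4812, -0.0647, 0.0669]
ft_force: [-0.5, -0.0, -3.6]
clock: 17.55
tool_pos: [0.4812, -0.0647, 0.0669]
ft_force: [-4.2, 1.0, 6.0]
```

It is seated: exactly 7 mm lower than when riding, with contact. I'll ease the press, release and retreat.

```bash
python3 -m inch '[[[0,0,-0.003,0,0,0],[0,0,0,0,0,0]]]'| sed -n '1,2p;4p'
python3 -m inch '[[[0,0,0,0,0,0],[0,0,0,0,0,0],[0,0,0,0,0,0],[0,0,0,0,0,0],[0,0,0,0,0,0],[0,0,0,0,0,0]]]' 0.1
python3 -m inch '[[[0,0,-0.05,0,0,0],[0,0,-0.1,0,0,0],[0,0,-0.15,0,0,0],[0,0,-0.15,0,0,0],[0,0,-0.15,0,0,0],[0,0,-0.15,0,0,0],[0,0,-0.1,0,0,0],[0,0,0,0,0,0],[0,0,0,0,0,0],[0,0,0,0,0,0]]]'
python3 - <<'E'
from slot import *
s,p,d,W=slot('wf')
c=np.array([.4793,-.0546]); a=np.radians(10.03)
q=W[...,:2]-c; bx=q@[np.cos(a),np.sin(a)]; by=q@[-np.sin(a),np.cos(a)]; Z=W[...,2]; k=(d>0)&(abs(bx)<.05)&(abs(by)<.06)
for lo,hi in[(.05,.062),(.09,.115)]:
    m=k&(Z>lo)&(Z<hi); print(m.sum(),np.median(Z[m]),cv2.minAreaRect((np.stack([bx,by],-1)[m]*1000).astype(np.float32)))
E
```

```text
clock: 17.75
tool_pos: [0.4812, -0.0647, 0.0669]
ft_force: [-2.4, -0.1, 2.2]
clock: 18.35
tool_pos: [0.4811, -0.0647, 0.0667]
tcp_rot: [0.0, -0.087, 0.996, -0.0]
ft_force: [0.2, 0.4, 0.2]
grip_width: 0.0519
gripper_force: 0.0
clock: 19.35
tool_pos: [0.4802, -0.0644, 0.2351]
tcp_rot: [-0.001, -0.087, 0.996, 0.001]
ft_force: [0.3, -0.0, 1.1]
grip_width: 0.0513
gripper_force: 0.0
887 0.054111658587184724 ((-0.4433784484863281, -10.412836074829102), (43.74761199951172, 69.66506958007812), 89.28059387207031)
1002 0.10385942007551002 ((-0.8891868591308594, -10.710144996643066), (58.851924896240234, 21.236085891723633), 0.4146980345249176)
```

View pics/wf.png

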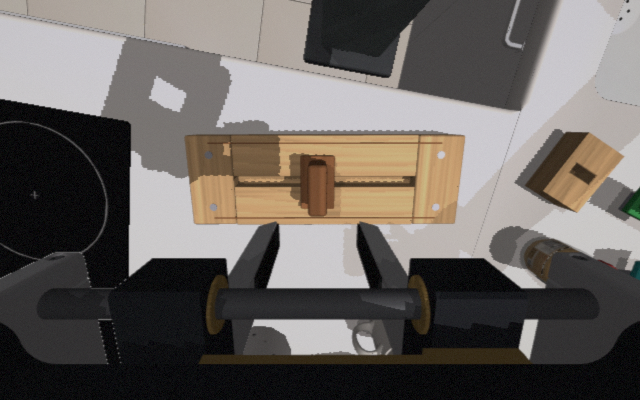

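The stop stands upright and released at (318,183), with its foot top at z = 54 mm (seated) and at board y ≈ -10 mm. I'll hand it in.

```bash
python3 -c "
from bench import sign_off
print(sign_off())"
```

```text
the job is handed in; nothing more can be done
None
```

The stop is seated in the notch at about y = -10 mm on the board, upright and released, and the job was handed in at about 19 s; the interface returned no verdict.

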